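# Lift a bicycle-trailer tongue off its hitch ball and hold it up for greasing

### The arm

A 6-joint arm with a two-finger parallel gripper is mounted at the origin on the work surface. World frame = base frame: x ahead of the robot, y to its left, z up, the work surface at z = 0. Lengths are in m, angles in rad, forces in N, time in s.
With the tool pointing down it reaches from about 0.25 to 0.775 m from the base axis. Payload 8.9 kg.
Tool frame: the origin (TCP) lies on the centre line of the jaws, within the pads' length; the fingertips stand 14 mm ahead of it and the grasp point (between the pads) lies 5 mm behind it (manip.tip_reach is the distance from the TCP to the fingertips, in m); z points along the fingers, y is the line along which they close (so a half turn about z gives the same grasp; the last joint's range is limited). The gripper opens to 85 mm and grips with 20 to 120 N. Pads are 22 mm wide; open, the fingers measure 114 mm over their backs; the gripper's body (76 mm by 85 mm) begins 54 mm behind the grasp point. The pads swing forward as they close: fully open they stand 13 mm farther back than shut.
Start: joints at [-1.361, 0.291, -0.153, 1.127, 0, 1.431], TCP at [0.179, -0.493, 0.245] pointing down, gripper open.
Joint ranges: [-2.52, 2.52], [-0.91, 1.74], [-1.3, 1.37], [-1.96, 2.02], [-1.52, 1.47], [-3.14, 3.14]. Speed limits (rad/s): [2.22, 2.22, 2.79, 3.14, 3.14, 3.14].

### API

Orientations are given as a 3x3 rotation matrix whose columns are the frame's x, y, z axes.
In Python, from workcell import readout, eyes, ticket, manip gives the robot as it stands.
- The arm moves only by the shell command python3 -m handwheel 'ROWS' [OPENING] [FORCE]. ROWS is JSON, a list of rows, each an object with "travel": the shift along the world's x, y, z in mm, a list of three; "twist": the turn about the world's z in rad. A call has exactly 8 rows; each row shifts and turns the commanded pose from where the row before left it; what a row does not reach is not made up. A row lasts 1/10 s, in which the tool goes at most 50 mm and 8.59 degrees, less where a joint would pass 70% of its speed; a pose out of reach is approached as far as the arm can. A call is refused whole if a number of a shift passes 50 or a number of a turn 0.15, either way. A call with a gripper value outside its range is refused whole. OPENING is the opening in per cent of the stroke, from 0 (shut) to 100 (fully open), set as the call begins (- or left out, the last holds). The fingers move at their own pace and stop on an object; FORCE is the grip in N (left out, the last holds). Time passes only in rows, so rows that do not move let the fingers close, or fill a call up. It gives the time, the measured TCP pose, the force, the opening and the grip force at its end, in the units of the state.
- readout.get_state(): the state, without advancing time (a new reading comes with each control period).
- eyes.grab_frame(name): name is "scene" or "top" or "wrist"; returns (picture, depth): 420x560x3 uint8, red, green, blue; 420x560 float32, m along the optical axis (not along the pixel's ray), 0 where there is no reading.
- eyes.camera_info(name): a dict with "fx", "fy", "cx", "cy" (pixels), "extrinsics" (4x4, takes a point from world to camera coordinates). Camera axes: x right, y up, looking along -z (the intrinsics and any distortion apply to the point x, -y, -z); pixel columns grow to the right and rows downward; lengths in m; the calibration is good to about 2 mm. A picture is of the moment at which its call begins: read the wrist's pose just before it. camera_info takes no time and is no camera call; for the wrist camera it gives the pose at the moment of the call.
- ticket.hand_in(): hands the job in; it is judged then, once.
The state is a dict: "time_s": time; "joints": joint angles; "dq": joint speeds; "joint_torque": joint torques, N m; "eef_pos": TCP position; "eef_rot": TCP orientation; "force": force on the tool from outside, world axes, zero at the start; "moment": the same for the moment, N m; "gripper_width": finger opening in m; "gripper_force": force on a finger pad.
Only numpy, scipy, OpenCV 4.12 (cv2) and the standard library are available. Lean on these libraries where they do the work, as an engineer would, in place of code of your own. Each camera call takes 0.05 s, during which the arm holds its last target. There are 200 camera calls.

### The job

Uncouple the bicycle-trailer tongue from the ball in the vice so that the ball can be greased: take hold of the red latch tab and the black grip together, draw the tab sideways against its spring until the latch is fully open, and only then lift the coupler straight up off the ball. Finish while still holding it up in the air, steady, about level and straight above the ball, with at least two fingers' breadth of clear space between coupler and ball; do not put it down or let go. Leave the wooden block, tape, spray can and grease jar where they stand.

Things in the scene. Friction and masses are not known exactly. Their poses are not given: they have to be found in the camera images.
- vice: Blue bench vice, fixed to the bench, 230 x 110 mm, jaw tops 85 mm high, handle towards its -x. Its jaws hold the ball mount: a dark bracket plate (top at 100 mm) with a steel tow ball on a 17 mm neck. Origin: on the bench surface right under the ball, z up.
- ball (a point): Centre of the tow ball (40 mm diameter, flat underneath 10 mm below the centre), 134 mm above the bench.
- tongue: Loose tongue stub, 0.6 kg with latch: grey bell coupler (58 mm round, open below, z -24 to 32 mm) clamped to a 30 mm square tube along its +x to x = 196 mm, tube end resting on the block. Origin: centre of the socket (= ball centre when seated), z up. It must rise 44 mm to clear the ball's top. Grip and tab stand on top, to be squeezed together. Centre of mass near (27, 3, 18) mm.
- fixed_grip (a point): Middle of the outer face of the fixed black grip plate (52 long in x, 6 thick, z 40 to 86 mm), at (24, 23, 66) mm in the tongue's frame; the face looks to the tongue's +y.
- latch_tab (a point): Middle of the outer face of the red latch tab (upright plate 52 long in x, 5 thick, top at z 86 mm), at (24, -25, 66) mm in the tongue's frame when shut; the face looks to the tongue's -y. It moves with the latch. A steel strap under tab and grip (top at z 40, y -24 to 39 mm) carries it: keep fingertips above z = 43 mm.
- latch (a joint): Spring latch travel in m: 0 shut (bolt under the ball, 2 mm of upward play), 0.012 fully open. Grows as the red tab slides along the tongue's +y towards the black grip; spring 6 N at 0, 9.6 N at 0.012; springs shut when let go. It must stay open (0.010 or more) while the coupler leaves the ball. Over both outer faces: 48 mm shut, 36 mm open.
- block: Loose upright wooden block, 70 x 70 x 123 mm, that carries the tube 155 mm from the ball. Origin: centre of its underside. Not to be moved.
- tape: Roll of blue tape lying flat, 104 mm wide, 25 mm high. Origin: centre of its underside. Bystander.
- can: White and blue spray can, 52 mm wide, 150 mm high. Origin: centre of its underside. Bystander.
- grease: White grease jar with a yellow band and black cap, 62 mm wide, 62 mm high. Origin: centre of its underside. Bystander.
Not all that is in view belongs to the job. Several things have the shape of the tongue; the one meant has the colours described above. Of the things that look like the vice, the larger one is meant.

How it is judged:
By the outcome, as a careful person would: the job done as asked, in the order asked, and still so for the second after the job is handed in, while the arm keeps its last pose, push and grip.
It also fails if it takes over 32 s, if anything falls off the work surface, if the arm or the gripper's body presses on something with over 40 N, if the wrist force passes 120 N, or if a joint passes its speed limit or range.

## Working session

There is one attempt and no reset: what is moved stays moved. The work goes in short steps, Python scripts to look and compute and a shell command to move; the robot and the scene stay as the last step left them, time stands still between calls to the robot, and variables do not carry over. Pictures are saved under pics/ and viewed, at most 10 in all, crops included, and the job is handed in when it is done.

```bash
mkdir -p pics
cat > h.py <<'E'
import numpy as np, cv2
from workcell import readout, eyes, ticket, manip
def grab(n,tag):
    ci=eyes.camera_info(n); p,d=eyes.grab_frame(n)
    np.savez(f'pics/{tag}.npz',p=p,d=d,E=ci['extrinsics'],K=[ci['fx'],ci['fy'],ci['cx'],ci['cy']])
    cv2.imwrite(f'pics/{tag}.png',p[:,:,::-1]); return p,d,ci
def cloud(tag):
    z=np.load(f'pics/{tag}.npz'); fx,fy,cx,cy=z['K']; d=z['d']; E=z['E']
    v,u=np.mgrid[:d.shape[0],:d.shape[1]]
    c=np.stack([(u-cx)/fx*d,-(v-cy)/fy*d,-d],-1)
    w=(c-E[:3,3])@E[:3,:3]
    w[d==0]=np.nan
    return z['p'],w
E
python3 - <<'E'
from h import *
for n in('top','scene'):
    p,d,ci=grab(n,n+'0'); print(n,{k:v for k,v in ci.items() if k!='extrinsics'}); print(np.round(ci['extrinsics'],3))
s=readout.get_state(); print(s['time_s'],s['eef_pos'],s['gripper_width'],s['eef_rot'],manip.tip_reach)
E
```

```text
top {'fx': 542.8709034802953, 'fy': 542.8709034802953, 'cx': 280.6139313825382, 'cy': 204.53577450719658}
[[ 0.018 -1.     0.014  0.034]
 [ 0.991  0.019  0.135 -0.636]
 [-0.135  0.011  0.991 -1.386]
 [ 0.     0.     0.     1.   ]]
scene {'fx': 387.63841909132844, 'fy': 387.63841909132844, 'cx': 274.2778696411965, 'cy': 214.23261509358633}
[[-0.552  0.834  0.021  0.272]
 [-0.53  -0.37   0.763  0.249]
 [ 0.644  0.41   0.646 -1.509]
 [ 0.     0.     0.     1.   ]]
0.1 [ 0.17936286 -0.49302421  0.24480757] 0.08529116088252726 [[ 9.39774743e-01  3.41794358e-01 -2.21751373e-04]
 [ 3.41794387e-01 -9.39774102e-01  1.11102536e-03]
 [ 1.71346001e-04 -1.11990694e-03 -9.99999358e-01]] 0.014
```

View pics/top0.png

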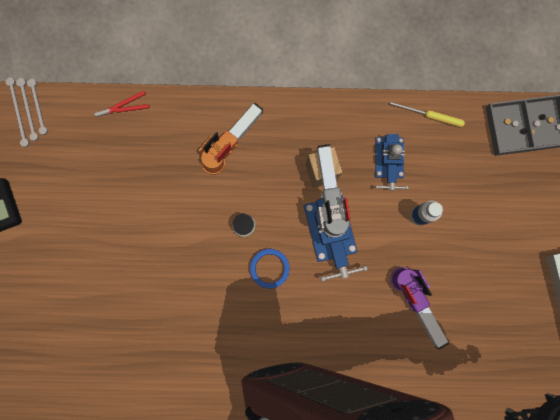

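View pics/scene0.png

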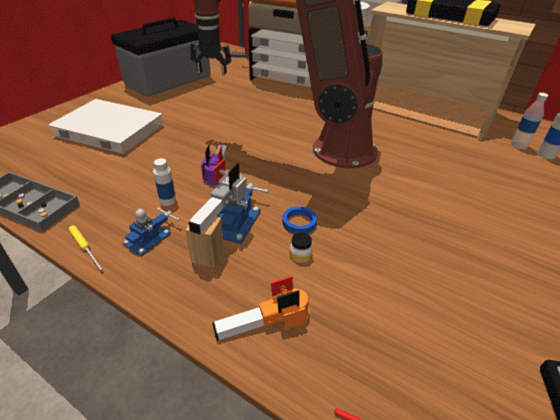

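The top view shows the grey tongue at about (335,220), with its tube running up to (325,150). The red tab is on its right at (347,210), and the black grip is to the left of the tab. I'll measure these from the depth data.

Run:
```python
from h import *
p,w=cloud('top0'); hsv=cv2.cvtColor(p,cv2.COLOR_RGB2HSV)
cv2.imwrite('pics/c1.png',cv2.resize(p[130:290,270:430,::-1],None,fx=3.7,fy=3.7,interpolation=cv2.INTER_CUBIC))
roi=np.zeros(p.shape[:2],bool); roi[140:250,300:365]=1
z=w[...,2]
red=roi&(hsv[...,1]>150)&((hsv[...,0]<8)|(hsv[...,0]>172))&(z>.17)
blk=roi&(hsv[...,2]<70)&(z>.195)
tube=roi&(z>.14)&(z<.162)&(hsv[...,1]<60)&(hsv[...,2]>140)
for n,m in('red',red),('blk',blk),('tube',tube):
    q=w[m]; 
    if len(q)<5: print(n,len(q)); continue
    t=q[q[:,2]>np.percentile(q[:,2],50)]
    c=t.mean(0); ev=np.linalg.svd(t[:,:2]-c[:2],full_matrices=False)[2][0]
    print(n,len(q),q.min(0).round(3),q.max(0).round(3),'top mean',c.round(4),'yaw',np.degrees(np.arctan2(ev[1],ev[0])).round(1))
q=w[roi&(z>.2)]; print('high',len(q),q.mean(0),q.min(0),q.max(0))
for v in range(185,236,4): print(v,[f"{1000*a:.0f}" for a in z[v,318:358:2]])
# tube edges
ax=[]
for v in range(150,186,4):
    r=[u for u in range(305,350) if .145<z[v,u]<.165]
    if r: m=w[v,r]; print(v,r[0],r[-1],m.mean(0).round(4)); ax.append(m.mean(0))
```

```text
red 69 [ 0.58  -0.11   0.195] [ 0.629 -0.1    0.224] top mean [ 0.6042 -0.1052  0.22  ] yaw -170.7
blk 68 [ 0.573 -0.068  0.196] [ 0.622 -0.057  0.223] top mean [ 0.5975 -0.0636  0.2194] yaw -170.2
tube 550 [ 0.553 -0.111  0.145] [ 0.766 -0.042  0.162] top mean [ 0.6992 -0.0674  0.1555] yaw -170.3
high 150 [ 0.60139708 -0.08299294  0.21521532] [ 0.57315934 -0.11001426  0.20018539] [ 0.62887564 -0.05712537  0.22418605]
185 ['26', '12', '-0', '154', '149', '155', '148', '148', '147', '149', '1', '-3', '-2', '1', '4', '-7', '-1', '4', '3', '1']
189 ['-1', '-4', '-1', '145', '160', '166', '169', '164', '166', '167', '164', '-3', '0', '-1', '0', '-2', '1', '-2', '-4', '1']
193 ['-2', '-2', '140', '169', '170', '169', '170', '165', '161', '164', '168', '159', '-2', '2', '-5', '3', '-2', '-2', '-1', '4']
197 ['-2', '1', '140', '162', '166', '166', '166', '164', '164', '166', '166', '167', '18', '-1', '-0', '-7', '-2', '2', '-3', '0']
201 ['66', '62', '63', '150', '211', '218', '171', '166', '163', '166', '166', '161', '147', '203', '218', '-6', '-2', '-1', '5', '2']
205 ['71', '64', '70', '
[... 711 characters left out ...]
', '164', '168', '166', '169', '168', '167', '168', '165', '165', '12', '-0', '3', '-4']
229 ['24', '125', '120', '121', '147', '164', '166', '170', '167', '170', '159', '165', '163', '166', '162', '87', '7', '-1', '2', '0']
233 ['18', '81', '85', '83', '114', '124', '147', '164', '165', '166', '165', '170', '108', '98', '88', '88', '82', '12', '-0', '-6']
150 318 330 [ 0.7578 -0.0571  0.152 ]
154 319 331 [ 0.7478 -0.0596  0.1519]
158 320 331 [ 0.7378 -0.0609  0.1514]
162 320 332 [ 0.7276 -0.0622  0.1522]
166 321 333 [ 0.7175 -0.0646  0.1529]
170 322 333 [ 0.7075 -0.0659  0.1531]
174 322 334 [ 0.6975 -0.0671  0.1535]
178 323 335 [ 0.6879 -0.0698  0.1517]
182 324 335 [ 0.6776 -0.0709  0.1538]
```

View pics/c1.png

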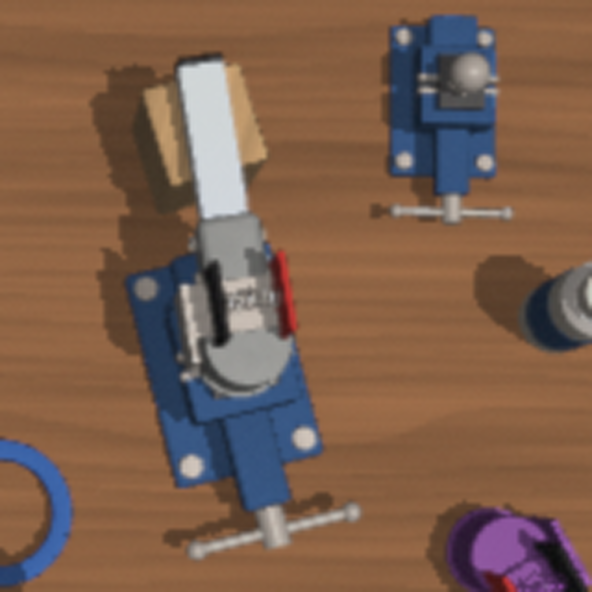

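The crop agrees with the depth data: yaw is about 9.7° and the plate tops are 42 mm apart, where 42.5 is expected. Plate height is 0.22 m, as it should be. The grasp target is about (0.600, -0.078), on the centre of the open latch (tongue y = +5). I'll rise first, then approach.

```bash
python3 -m handwheel '[{"travel":[0,0,40],"twist":0},{"travel":[10,10,40],"twist":0},{"travel":[30,30,0],"twist":-0.03},{"travel":[30,30,0],"twist":-0.03},{"travel":[30,30,0],"twist":-0.03},{"travel":[30,30,0],"twist":-0.03},{"travel":[30,30,0],"twist":-0.03},{"travel":[30,30,0],"twist":-0.03}]' 100 60
python3 -m handwheel '[{"travel":[30,30,0],"twist":0},{"travel":[30,30,0],"twist":0},{"travel":[30,30,0],"twist":0},{"travel":[30,30,0],"twist":0},{"travel":[30,30,0],"twist":0},{"travel":[30,30,0],"twist":0},{"travel":[10,20,0],"twist":0},{"travel":[0,0,0],"twist":0}]'
```

```text
time_s: 0.9
eef_pos: [0.3703, -0.3019, 0.3252]
eef_rot: [[0.986, 0.167, -0.0], [0.167, -0.986, 0.0], [-0.0, -0.0, -1.0]]
force: [1.0, -0.8, -0.4]
gripper_width: 0.0854
gripper_force: 0.0
time_s: 1.7
eef_pos: [0.5604, -0.1008, 0.3244]
eef_rot: [[0.985, 0.171, -0.001], [0.171, -0.985, 0.001], [-0.001, -0.001, -1.0]]
force: [-0.1, -0.6, 0.5]
gripper_width: 0.0857
gripper_force: 0.0
```

Run:
```python
from h import *
p,d,ci=grab('wrist','w1'); print(readout.get_state()['eef_pos'])
p,w=cloud('w1'); hsv=cv2.cvtColor(p,cv2.COLOR_RGB2HSV); z=w[...,2]
print(np.nanmin(d[d>0]))
near=(abs(w[...,0]-.6)<.06)&(abs(w[...,1]+.084)<.04)
red=near&(hsv[...,1]>150)&((hsv[...,0]<8)|(hsv[...,0]>172))&(z>.21)
blk=near&(hsv[...,2]<80)&(z>.21)&(z<.23)
for n,m in('red',red),('blk',blk):
    q=w[m]
    if len(q)<5: print(n,len(q)); continue
    (c,s,a)=cv2.minAreaRect((q[:,:2]*1000).astype(np.float32)); print(n,len(q),c,s,a,q.mean(0),np.percentile(q[:,2],[5,50,95]))
```

```text
[ 0.55963615 -0.10224327  0.32464057]
0.05550705
red 342 (605.3338623046875, -105.05142974853516) (50.132286071777344, 4.150661945343018) 8.977032661437988 [ 0.60657148 -0.10476789  0.21793981] [0.21600496 0.21814436 0.21933828]
blk 490 (598.774169921875, -63.84949493408203) (50.03474044799805, 6.185675621032715) 9.992594718933105 [ 0.59982301 -0.06397071  0.21729813] [0.21218619 0.21776367 0.2191778 ]
```

View pics/w1.png

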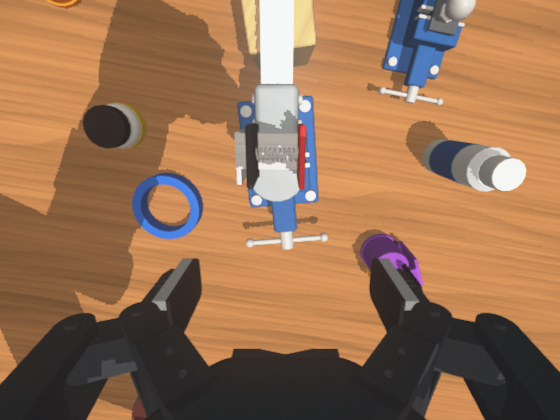

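The wrist view shows the black grip at (251,155) and the red tab at (302,155), both aligned with the image axes. The nearest bystanders, the can and the purple tongue, are well clear of the path.

```bash
python3 -m handwheel '[{"travel":[20,12,-10],"twist":0},{"travel":[21,12,-20],"twist":0},{"travel":[0,0,-20],"twist":0},{"travel":[0,0,-15],"twist":0},{"travel":[0,0,-10],"twist":0},{"travel":[0,0,0],"twist":0},{"travel":[0,0,0],"twist":0},{"travel":[0,0,0],"twist":0}]'
python3 - <<'E'
from h import *
grab('wrist','w2'); s=readout.get_state(); print(s['eef_pos'],s['force'])
p,w=cloud('w2'); hsv=cv2.cvtColor(p,cv2.COLOR_RGB2HSV); z=w[...,2]
near=(abs(w[...,0]-.6)<.06)&(abs(w[...,1]+.084)<.04)
red=near&(hsv[...,1]>150)&((hsv[...,0]<8)|(hsv[...,0]>172))&(z>.21)&(z<.23)
blk=near&(hsv[...,2]<80)&(z>.21)&(z<.225)
for n,m in('red',red),('blk',blk):
    q=w[m]
    if len(q)>5: print(n,len(q),cv2.minAreaRect((q[:,:2]*1000).astype(np.float32)))
E
```

```text
time_s: 2.55
eef_pos: [0.6008, -0.0799, 0.2514]
eef_rot: [[0.986, 0.168, 0.002], [0.168, -0.986, -0.0], [0.001, 0.001, -1.0]]
force: [-0.9, 0.2, -0.3]
gripper_width: 0.0855
gripper_force: 0.0
[ 0.600779   -0.07975658  0.25132016] [ 0.53141635  0.15910305 -0.33535479]
red 714 ((605.1337280273438, -105.17303466796875), (51.72877502441406, 4.8730573654174805), 9.281110763549805)
blk 782 ((598.7683715820312, -63.4808464050293), (50.50641632080078, 6.025422096252441), 9.4506196975708)
```

View pics/w2.png

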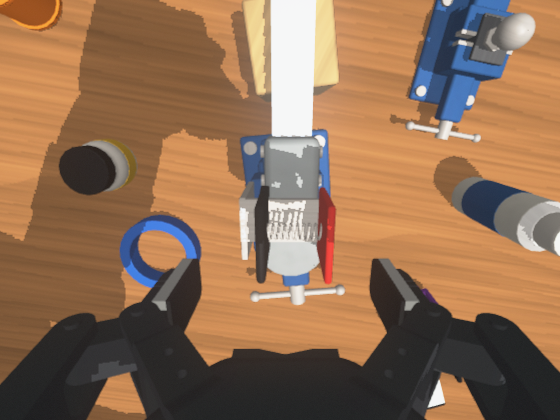

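The plates are at (262,235) and (328,235) in this picture, inside the open fingers, and the measured position hasn't changed. I'll descend to TCP z of about 0.197.

```bash
python3 -m handwheel '[{"travel":[0,1.5,-10],"twist":0},{"travel":[0,0,-14],"twist":0},{"travel":[0,0,-12],"twist":0},{"travel":[0,0,-10],"twist":0},{"travel":[0,0,-8],"twist":0},{"travel":[0,0,0],"twist":0},{"travel":[0,0,0],"twist":0},{"travel":[0,0,0],"twist":0}]'
```

```text
time_s: 3.4
eef_pos: [0.6008, -0.078, 0.1969]
eef_rot: [[0.986, 0.168, 0.001], [0.168, -0.986, -0.0], [0.001, 0.0, -1.0]]
force: [-0.3, 0.1, -0.1]
gripper_width: 0.0854
gripper_force: 0.0
```

Now close in stages. First to about 44 mm, which should start to move the tab, watching the forces.

```bash
R='x'; python3 -m handwheel '[{"travel":[0,0,0],"twist":0},{"travel":[0,0,0],"twist":0},{"travel":[0,0,0],"twist":0},{"travel":[0,0,0],"twist":0},{"travel":[0,0,0],"twist":0},{"travel":[0,0,0],"twist":0},{"travel":[0,0,0],"twist":0},{"travel":[0,0,0],"twist":0}]' 52 50
```

```text
time_s: 4.2
eef_pos: [0.6007, -0.078, 0.1966]
eef_rot: [[0.986, 0.168, 0.001], [0.168, -0.986, -0.0], [0.001, 0.0, -1.0]]
force: [-0.1, -0.9, 5.4]
gripper_width: 0.0444
gripper_force: 7.0
```

```bash
python3 -m handwheel '[{"travel":[0,0,0],"twist":0},{"travel":[0,0,0],"twist":0},{"travel":[0,0,0],"twist":0},{"travel":[0,0,0],"twist":0},{"travel":[0,0,0],"twist":0},{"travel":[0,0,0],"twist":0},{"travel":[0,0,0],"twist":0},{"travel":[0,0,0],"twist":0}]' 0 60
```

```text
time_s: 5.0
eef_pos: [0.6007, -0.0777, 0.1968]
eef_rot: [[0.986, 0.168, 0.001], [0.168, -0.986, 0.0], [0.001, -0.0, -1.0]]
force: [-0.8, -0.0, 7.4]
gripper_width: 0.0344
gripper_force: 59.6
```

The width is 34.4 mm, about the fully open 36 mm given some pad compliance. I'll look before lifting.

Run:
```python
from h import *
a=grab('wrist','w3')[0]; b=grab('scene','s3')[0]
A=a[150:330,190:390,::-1]; B=b[130:280,170:290,::-1]
A=cv2.resize(A,(400,360),interpolation=2);B=cv2.resize(B,(400,500),interpolation=2)
c=np.zeros((500,800,3),np.uint8); c[:360,:400]=A; c[:,400:]=B; cv2.imwrite('pics/c3.png',c)
p,w=cloud('w3'); hsv=cv2.cvtColor(p,cv2.COLOR_RGB2HSV); z=w[...,2]
near=(abs(w[...,0]-.6)<.06)&(abs(w[...,1]+.084)<.04)
red=near&(hsv[...,1]>150)&((hsv[...,0]<8)|(hsv[...,0]>172))&(z>.205)&(z<.23)
blk=near&(hsv[...,2]<80)&(z>.205)&(z<.225)
for n,m in('red',red),('blk',blk):
    q=w[m]
    if len(q)>5: print(n,len(q),cv2.minAreaRect((q[:,:2]*1000).astype(np.float32)))
```

```text
red 1433 ((603.4057006835938, -91.72251892089844), (50.844120025634766, 4.882510662078857), 9.642436981201172)
blk 2680 ((608.1686401367188, -77.53153228759766), (48.135223388671875, 61.50649642944336), 34.47509765625)
```

View pics/c3.png

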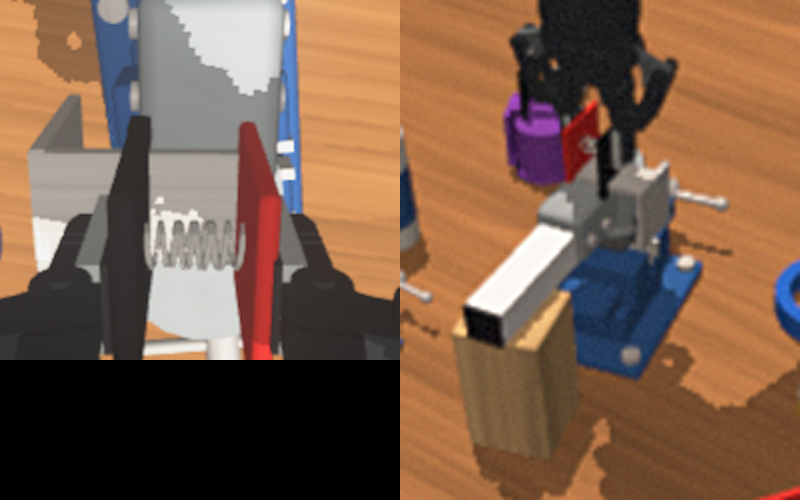

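The wrist crop shows both plates pinched. The tab has moved about 13 mm, so the latch is fully open. Starting the lift gently.

```bash
python3 -m handwheel '[{"travel":[0,0,1],"twist":0},{"travel":[0,0,1],"twist":0},{"travel":[0,0,1],"twist":0},{"travel":[0,0,2],"twist":0},{"travel":[0,0,2],"twist":0},{"travel":[0,0,2],"twist":0},{"travel":[0,0,0],"twist":0},{"travel":[0,0,0],"twist":0}]'
```

```text
time_s: 5.9
eef_pos: [0.6004, -0.0779, 0.2053]
eef_rot: [[0.986, 0.168, 0.0], [0.168, -0.986, 0.0], [0.0, -0.0, -1.0]]
force: [-0.2, -0.5, -5.8]
gripper_width: 0.0348
gripper_force: 60.3
```

The force equals the tongue's weight (5.8 N), so it's coming off freely. Continuing the lift.

```bash
python3 -m handwheel '[{"travel":[0,0,4],"twist":0},{"travel":[0,0,6],"twist":0},{"travel":[0,0,7],"twist":0},{"travel":[0,0,7],"twist":0},{"travel":[0,0,7],"twist":0},{"travel":[0,0,6],"twist":0},{"travel":[0,0,5],"twist":0},{"travel":[0,0,3],"twist":0}]'
python3 -m handwheel '[{"travel":[0,0,5],"twist":0},{"travel":[0,0,8],"twist":0},{"travel":[0,0,9],"twist":0},{"travel":[0,0,9],"twist":0},{"travel":[0,0,7],"twist":0},{"travel":[0,0,5],"twist":0},{"travel":[0,0,2],"twist":0},{"travel":[0,0,0],"twist":0}]'
python3 -m handwheel '[{"travel":[0,0,0],"twist":0},{"travel":[0,0,0],"twist":0},{"travel":[0,0,0],"twist":0},{"travel":[0,0,0],"twist":0},{"travel":[0,0,0],"twist":0},{"travel":[0,0,0],"twist":0},{"travel":[0,0,0],"twist":0},{"travel":[0,0,0],"twist":0}]'
python3 - <<'E'
from h import *
b=grab('scene','s4')[0]
cv2.imwrite('pics/c4.png',cv2.resize(b[90:280,150:320,::-1],None,fx=3.1,fy=3.1,interpolation=2))
grab('top','t4'); p,w=cloud('t4'); hsv=cv2.cvtColor(p,cv2.COLOR_RGB2HSV); z=w[...,2]
for v in range(120,180,6):
    r=[u for u in range(300,350) if .2<z[v,u]<.3 and hsv[v,u,1]<60 and hsv[v,u,2]>140]
    if len(r)>6: print(v,w[v,r].mean(0).round(4))
E
```

```text
time_s: 6.7
eef_pos: [0.6006, -0.0779, 0.2509]
eef_rot: [[0.986, 0.168, 0.001], [0.168, -0.986, -0.0], [0.001, 0.0, -1.0]]
force: [-0.2, -0.1, -6.7]
gripper_width: 0.0342
gripper_force: 60.4
time_s: 7.5
eef_pos: [0.6005, -0.0779, 0.2955]
eef_rot: [[0.986, 0.168, 0.0], [0.168, -0.986, -0.0], [0.0, 0.0, -1.0]]
force: [0.6, 0.1, -5.8]
gripper_width: 0.0342
gripper_force: 60.4
time_s: 8.3
eef_pos: [0.6004, -0.0779, 0.2953]
eef_rot: [[0.986, 0.168, 0.0], [0.168, -0.986, -0.0], [0.0, 0.0, -1.0]]
force: [-0.4, 0.1, -6.2]
gripper_width: 0.0342
gripper_force: 60.4
138 [ 0.762  -0.057   0.2512]
144 [ 0.7482 -0.058   0.2504]
150 [ 0.7338 -0.0605  0.252 ]
156 [ 0.72   -0.0618  0.2513]
162 [ 0.7058 -0.0606  0.2525]
168 [ 0.6924 -0.0609  0.2501]
```

View pics/c4.png

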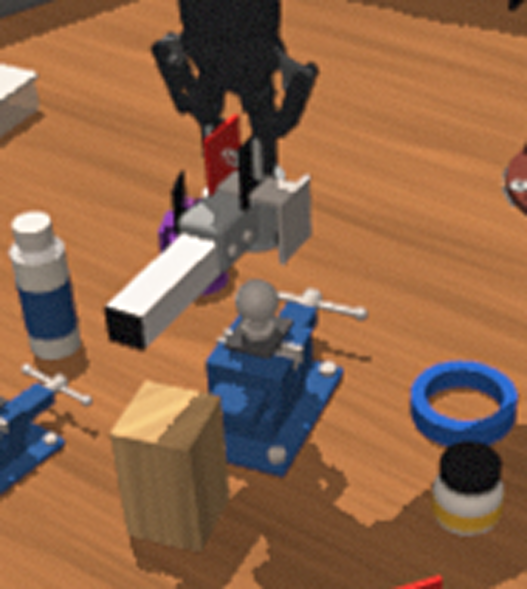

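The picture shows the coupler at about (240,210), clear of the bare ball at (258,300), with the block and bystanders undisturbed. The tube is level to within about 2 mm and has risen about 99 mm, leaving roughly 54 mm of clear space. Handing in.

```bash
python3 -c "
from workcell import ticket; print(ticket.hand_in())"
```

```text
the job is handed in; nothing more can be done
None
```

The job is handed in: I squeezed the latch fully open, then lifted the coupler straight up, and the arm is still holding it level and steady with about 54 mm of clear space above the ball; the wooden block and the other items look undisturbed in the last picture.

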